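# Peel a fresh tray off the clinging stack at the cheese stall

### The job

We need a fresh tray at the cutting board for the next slices: take the wooden cover off the stack of white trays and lean it at a slant against the tower of cheese wheels, foot on the table and handle side outwards, then let go of it. The trays cling together, so peel off the top tray by raising one corner well up while the opposite corner is still nested, and leave the rest of the stack standing in its place. Finish still holding that tray, level and clear of everything, centred about 15 cm above the cutting board, and leave the other wares undisturbed.

Things in the scene. Friction and masses are not known exactly. Their poses are not given: they have to be found in the camera images.
- cover: loose wooden board, 225 x 165 x 10 mm, 0.3 kg, lying at the start on the top tray's rim, square to it within a few degrees, underside 100 mm above the table. Origin: centre of its flat underside. x along its length, z out of the handle side. A batten handle runs along x on the middle of its upper face: 150 long, 22 wide (y), 30 mm high
- cover_grip (a point): point inside the batten handle of the cover, at the middle of its length and 17 mm above the board's upper face (27 mm above the cover's underside)
- wheels: fixed tower of three orange cheese wheels, each 260 mm across with bulging sides and 75 mm high, 225 mm in all. Origin: on the table, under the point of its side with the smallest world x; the tower's upright axis stands 130 mm from there along the world's +x
- tray: top tray, loose, white with a thin blue line, 0.2 kg, 30 mm high. Origin: centre of its underside, 70 mm up while nested; x along its length. Outline 220 x 160 mm, corners cut at 45 degrees (32 mm off each side). Upright rim 10 mm thick, z = 16 to 30 mm, all round; a shoulder inside it at z = 16 mm, 5 mm wide, then the wall. Its foot (198 x 138 x 16 mm) sits in the tray below
- corner_a (a point): top of the rim (tray z = 30 mm, middle of its thickness) at the middle of the tray's cut corner at -x, -y (90.5 and 60.5 mm from its centre), facing corner_c across the tray. The rim of a cut corner (45 mm long) can be pinched from above at right angles to the cut, one finger inside the tray, tips no lower than z = 17 mm; outside, the stack's rims below are flush with it
- corner_b (a point): the same for the cut corner at -x, +y. Facing corner_d
- corner_c (a point): the same for the cut corner at +x, +y. Facing corner_a
- corner_d (a point): the same for the cut corner at +x, -y. Facing corner_b
- rest: rest of the stack: five such trays, one loose piece, 1.5 kg, 86 mm high. Origin: centre of its underside, on the table; x along its length. Six sprung lips inside its top rim (cut corners, middles of the long sides) hold the top tray, 2 N each: they catch after 4 mm of lift at that place and slip off by 14 mm. A corner raised alone peels with about 6 N; a level pull takes 12 N and jerks free
- board: fixed wooden cutting board, 260 x 200 x 24 mm (x, y, z), with a block of cheese up to 82 mm high at its +x end and a flat two-handled knife across its -x end. Origin: centre of its underside, on the table
- table: the wine-red table top, its surface at height 0 (origin in that plane)
- pack_yellow: bystander: wrapped pack of yellow cheese, 110 x 75 x 45 mm. Origin: centre of its underside
- pack_orange: bystander: wrapped pack of orange cheese, 110 x 75 x 45 mm. Origin: centre of its underside
- honey: bystander: amber jar, 60 mm across, 85 mm high. Origin: centre of its underside
- stick_cup: bystander: white cup, 66 mm across, 70 mm high. Origin: centre of its underside
- price_slate: bystander: small dark slate in a wooden foot, 45 x 110 x 80 mm. Origin: centre of its underside
- spatula: bystander: spatula with a dark wooden handle lying flat, 280 mm long along its x. Origin: the middle of its length, on the table

How it is judged:
By the outcome, as a careful person would: the job done as asked, in the order asked, and still so for the second after the job is handed in, while the arm keeps its last pose, push and grip.
It also fails if it takes over 61 s, if anything falls off the work surface, if the arm or the gripper's body presses on something with over 40 N, if the wrist force passes 120 N, or if a joint passes its speed limit or range.

### The arm

A 7-joint arm with a two-finger parallel gripper is mounted at the origin on the work surface. World frame = base frame: x ahead of the robot, y to its left, z up, the work surface at z = 0. Lengths are in m, angles in rad, forces in N, time in s.
With the tool pointing down it reaches from about 0.35 to 0.775 m from the base axis. Payload 3.1 kg.
Tool frame: the origin (TCP) lies at the very end of the fingers, on their centre line; the grasp point (between the pads) lies 19 mm behind it; z points along the fingers, y is the line along which they close (so a half turn about z gives the same grasp; the last joint's range is limited). The gripper opens to 85 mm and grips with 20 to 120 N. Pads are 22 mm wide; open, the fingers measure 114 mm over their backs; the gripper's body (76 mm by 85 mm) begins 54 mm behind the grasp point. The pads swing forward as they close: fully open they stand 13 mm farther back than shut.
Start: joints at [-1.214, 0.311, 0.014, 1.512, -0.004, 1.319, -0.027], TCP at [0.214, 0.507, 0.231] pointing down, gripper open.
Joint ranges: [-2.7, 2.7], [-0.3, 1.91], [-1.27, 1.3], [0.12, 2.57], [-1.44, 4.58], [0.2, 2.03], [-3.05, 3.05]. Speed limits (rad/s): [2.79, 2.79, 3.14, 3.14, 3.14, 3.14, 3.14].

### API

Orientations are given as a 3x3 rotation matrix whose columns are the frame's x, y, z axes.
In Python, from station import * gives the robot as it stands.
- The arm moves only by the tool carry_out, never from a script. Its argument "plan" is one flat list of numbers, 5 for each row, row after row: the opening, from 0 (shut) to 1 (fully open), then the shift along the tool's x, y, z in m, then the turn about the tool's z in degrees. A call has 1 to 12 rows; each row is the pose to reach, as a shift and turn from the pose commanded when the call began, along the tool's axes at that moment; what a row does not reach only later rows make up. A row lasts 1/10 s, in which the tool goes at most 50 mm and 8.59 degrees, less where a joint would pass 70% of its speed; a pose out of reach is approached as far as the arm can. A call with a gripper value outside its range is refused whole. The fingers move at their own pace and stop on an object; "newtons" is the grip in N (left out, the last holds). Time passes only in rows, so rows that repeat a pose let the fingers close. It gives the time, the measured TCP pose, the force, the opening and the grip force at its end, in the units of the state.
- state(): the state, without advancing time (a new reading comes with each control period).
- get_image(name): name is "scene" or "top"; returns the picture (420x560x3 uint8, blue, green, red); there is no depth.
- get_calibration(name): a dict with "mtx" (3x3 intrinsics, pixels), "eye" and "attitude" of the camera in the world. Camera axes: x right, y up, looking along -z (the intrinsics and any distortion apply to the point x, -y, -z); pixel columns grow to the right and rows downward; lengths in m; the calibration is good to about 2 mm. A picture is of the moment at which its call begins. get_calibration takes no time and is no camera call.
- finish_job(): hands the job in; it is judged then, once.
The state is a dict: "time": time; "q": joint angles; "joint_vel": joint speeds; "joint_torque": joint torques, N m; "tool_pos": TCP position; "tool_rot": TCP orientation; "force": force on the tool from outside, world axes, zero at the start; "moment": the same for the moment, N m; "width": opening from 0.0 (shut) to 1.0 (fully open); "finger_force": force on a finger pad.
Only numpy, scipy, OpenCV 4.12 (cv2) and the standard library are available. Lean on these libraries where they do the work, as an engineer would, in place of code of your own. Each camera call takes 0.05 s, during which the arm holds its last target. There are 200 camera calls.

## Working session

There is one attempt and no reset: what is moved stays moved. The work goes in short steps, Python scripts to look and compute and a tool call to move; the robot and the scene stay as the last step left them, time stands still between calls to the robot, and variables do not carry over. Pictures are saved under pics/ and viewed, at most 10 in all, crops included, and the job is handed in when it is done.

Besides the shell and the picture viewer there is one more tool, called after ">>>" in YAML: its name, and indented under it one key for each argument. carry_out: Moves the arm, as the interface text tells. Its arguments: {"type":"object","properties":{"plan":{"type":"array","items":{"type":"number"}},"newtons":{"type":"number"}},"required":["plan"]}

```bash
ls; mkdir -p pics
python3 - <<'E'
from station import *
import cv2
for n in("scene","top"):
    cv2.imwrite(f"pics/{n}0.png",get_image(n)); c=get_calibration(n); print(n,c)
s=state();print(s)
E
```

```text
pics
scene {'mtx': array([[414.65087184,   0.        , 282.37832841],
       [  0.        , 414.65087184, 210.0251218 ],
       [  0.        ,   0.        ,   1.        ]]), 'eye': array([1.21816739, 0.44187751, 0.71515956]), 'attitude': array([[-0.57367432, -0.52077196,  0.63221384],
       [ 0.8190447 , -0.35721125,  0.44896091],
       [-0.00797236,  0.77536874,  0.63145844]])}
top {'mtx': array([[437.98407808,   0.        , 283.92765245],
       [  0.        , 437.98407808, 219.65367421],
       [  0.        ,   0.        ,   1.        ]]), 'eye': array([ 0.44613447, -0.00168183,  1.1606813 ]), 'attitude': array([[-0.02645323,  0.99112572, -0.1302691 ],
       [-0.99958551, -0.0247451 ,  0.01471383],
       [ 0.01135973,  0.13060433,  0.99136949]])}
{'time': 0.1, 'q': array([-1.21372646,  0.31163562,  0.01400235,  1.51286812, -0.00442831,
        1.31918591, -0.02722804]), 'joint_vel': array([ 2.05369497e-03, -8.92459637e-04, -1.12320013e-03, -4.63011324e-03,
       -1.43776025e-03,  6.96501787e-05,  1.60936161e-03]), 'joint_torque': array([ 6.06600133e-04, -3.80853653e+01,  1.46324504e-01, -2.31240392e+01,
        1.22056689e-02,  8.18776170e-03, -4.24712681e-06]), 'tool_pos': array([0.2132925 , 0.50626927, 0.23034677]), 'tool_rot': array([[-9.21552018e-01,  3.88254202e-01, -7.43825916e-04],
       [ 3.88254909e-01,  9.21550004e-01, -1.92745671e-03],
       [-6.28703917e-05, -2.06504569e-03, -9.99997866e-01]]), 'force': array([-0.8449374 , -0.77898957, -0.41321976]), 'moment': array([ 0.04043948, -0.00417405, -0.00477271]), 'finger_force': 0.0, 'width': 1.0002060833520707}
```

View pics/scene0.png

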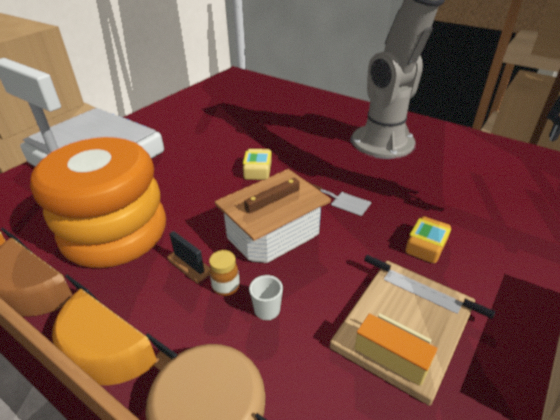

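View pics/top0.png

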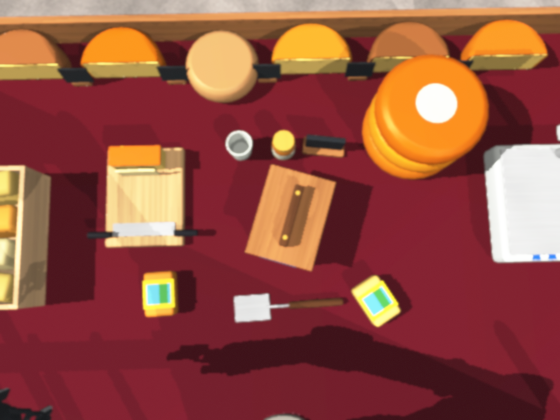

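The top view shows the cover at about (291,218) with its handle running (298,193)–(286,240). The tower is at about (425,115), the cutting board at (145,195), and the honey, cup and slate lie on the far (+x) side of the stack. I'll measure these next.

```bash
cat > h.py <<'E'
from station import *
import cv2, numpy as np
def ray(n,uv):
    c=get_calibration(n);K=c["mtx"]
    u,v=uv; d=np.array([(u-K[0,2])/K[0,0],-(v-K[1,2])/K[1,1],-1.]);return c["eye"],c["attitude"]@d
def onz(n,uv,z):
    e,d=ray(n,uv);return e+d*(z-e[2])/d[2]
def proj(n,p):
    c=get_calibration(n);q=c["attitude"].T@(np.asarray(p,float)-c["eye"]);K=c["mtx"]
    return np.array([K[0,2]-K[0,0]*q[0]/q[2],K[1,2]+K[1,1]*q[1]/q[2]])
def tool():
    s=state();return s["tool_pos"],s["tool_rot"],s
def shift(target):
    p,R,s=tool();return R.T@(np.asarray(target)-p)
E
python3 - <<'E'
from h import *
im=cv2.imread("pics/top0.png");hsv=cv2.cvtColor(im,cv2.COLOR_BGR2HSV)
print([hsv[p].tolist() for p in[(230,265),(215,320),(215,295),(120,400),(300,200),(170,150)]])
# cover: wood in window
m=cv2.inRange(hsv,(5,80,110),(25,220,255));w=np.zeros_like(m);w[160:275,240:340]=255
m&=w; m=cv2.morphologyEx(m,cv2.MORPH_CLOSE,np.ones((15,15)))
c=max(cv2.findContours(m,0,2)[0],key=cv2.contourArea);r=cv2.minAreaRect(c);b=cv2.boxPoints(r);print("cover",r,cv2.contourArea(c))
ap=cv2.approxPolyDP(c,6,True)[:,0];print(ap.tolist())
for p in ap: print(onz("top",p,.11).round(4))
P=np.array([onz("top",p,.11)[:2]*1000 for p in c[:,0].astype(float)],np.float32);print(cv2.minAreaRect(P))
# handle
m=cv2.inRange(hsv,(0,60,20),(25,255,105))&w
m[:, :270]=0;m[:,318:]=0
for c in sorted(cv2.findContours(m,0,2)[0],key=cv2.contourArea)[-2:]:
    P=np.array([onz("top",p,.14)[:2]*1000 for p in c[:,0].astype(float)],np.float32);print("handle",cv2.contourArea(c),cv2.minAreaRect(P))
# board: cutting
m=cv2.inRange(hsv,(12,40,120),(30,160,255));w[:]=0;w[140:260,95:200]=255;m&=w;m=cv2.morphologyEx(m,cv2.MORPH_CLOSE,np.ones((5,5)))
c=max(cv2.findContours(m,0,2)[0],key=cv2.contourArea);print("board px",cv2.boundingRect(c))
P=np.array([onz("top",p,.024)[:2]*1000 for p in c[:,0].astype(float)],np.float32);print(cv2.minAreaRect(P),cv2.boundingRect(P))
# tower top wheel
m=cv2.inRange(hsv,(3,150,120),(20,255,255));w[:]=0;w[50:185,360:495]=255;m&=w;m=cv2.morphologyEx(m,cv2.MORPH_CLOSE,np.ones((5,5)))
c=max(cv2.findContours(m,0,2)[0],key=cv2.contourArea);print("tower",cv2.boundingRect(c))
# label centre on top
m=cv2.inRange(hsv,(0,0,190),(180,70,255))&w
c=max(cv2.findContours(m,0,2)[0],key=cv2.contourArea);print(cv2.minEnclosingCircle(c))
e=cv2.minEnclosingCircle(c)[0];T=onz("top",e,.225);print("tower axis",T)
for z in(.1875,.0375):
  for a in range(0,360,45):print(z,a,proj("top",[T[0]+.13*np.cos(np.radians(a)),T[1]+.13*np.sin(np.radians(a)),z]).round(0))
s0=cv2.imread("pics/scene0.png");print(proj("scene",T))
E
```

```text
[[14, 154, 234], [14, 153, 234], [12, 151, 120], [16, 225, 253], [175, 185, 117], [29, 46, 254]]
cover ((290.5849304199219, 216.95285034179688), (70.8780517578125, 93.8172607421875), 15.945395469665527) 6388.5
[[271, 164], [244, 251], [310, 271], [335, 181]]
[0.723  0.0109 0.11  ]
[0.5109 0.0803 0.11  ]
[ 0.4592 -0.0762  0.11  ]
[ 0.6766 -0.145   0.11  ]
((591.9533081054688, -33.62037658691406), (169.9092254638672, 229.434814453125), 72.6731948852539)
handle 0.0 ((496.528076171875, -91.64939880371094), (2.3241961002349854, 0.0), 177.91844177246094)
handle 0.0 ((687.0194091796875, -92.60083770751953), (12.055279731750488, 1.5446834564208984), 69.76348114013672)
board px (105, 147, 79, 100)
((666.7421264648438, 345.805908203125), (262.29425048828125, 201.3497772216797), 0.20367039740085602) (535, 244, 264, 203)
tower (361, 50, 134, 130)
((436.0145568847656, 102.57766723632812), 20.468976974487305)
tower axis [ 0.82533079 -0.36359864  0.225     ]
0.1875 0 [426.  56.]
0.1875 45 [389.  72.]
0.1875 90 [375. 110.]
0.1875 135 [393. 148.]
0.1875 180 [434. 163.]
0.1875 225 [473. 146.]
0.1875 270 [486. 108.]
0.1875 315 [466.  71.]
0.0375 0 [408.  84.]
0.0375 45 [375.  98.]
0.0375 90 [362. 131.]
0.0375 135 [379. 165.]
0.0375 180 [414. 178.]
0.0375 225 [448. 163.]
0.0375 270 [459. 129.]
0.0375 315 [443.  97.]
[ 88.26433989 159.40610558]
```

Run:
```python
from h import *
for uv in((298,193),(285.5,238)):print(onz("top",uv,.142))
print(shift([.635,-.0476,.20]))
```

```text
[ 0.64274468 -0.05176968  0.142     ]
[ 0.53673844 -0.01932663  0.142     ]
[-0.60366595 -0.34662585  0.03110059]
```

>>> carry_out:
  plan: [0.7,-0.603,-0.347,0.031,-5.1,0.7,-0.603,-0.347,0.031,-5.1,0.7,-0.603,-0.347,0.031,-5.1,0.7,-0.603,-0.347,0.031,-5.1,0.7,-0.603,-0.347,0.031,-5.1,0.7,-0.603,-0.347,0.031,-5.1,0.7,-0.603,-0.347,0.031,-5.1,0.7,-0.603,-0.347,0.031,-5.1,0.7,-0.603,-0.347,0.031,-5.1,0.7,-0.603,-0.347,0.031,-5.1,0.7,-0.603,-0.347,0.031,-5.1,0.7,-0.603,-0.347,0.031,-5.1]

```text
time: 1.3
tool_pos: [0.5768, 0.0282, 0.2041]
tool_rot: [[-0.953, 0.304, -0.001], [0.304, 0.953, 0.0], [0.001, 0.0, -1.0]]
force: [0.7, -0.2, 1.2]
width: 0.698
finger_force: 0.0
```

>>> carry_out:
  plan: [0.7,-0.077,-0.055,0.004,-0.4,0.7,-0.077,-0.055,0.004,-0.4,0.7,-0.077,-0.055,0.004,-0.4,0.7,-0.077,-0.055,0.004,-0.4,0.7,-0.077,-0.055,0.004,-0.4]

```text
time: 1.8
tool_pos: [0.6323, -0.0443, 0.2001]
tool_rot: [[-0.955, 0.296, -0.001], [0.296, 0.955, 0.002], [0.002, 0.001, -1.0]]
force: [-0.4, 0.4, 0.1]
width: 0.702
finger_force: 0.0
```

Run:
```python
from h import *
p,R,s=tool();print(p,R[:,1],shift([.634,-.048,.1135]))
im=get_image("scene");cv2.imwrite("pics/s1.png",cv2.resize(im[120:300,180:400],None,fx=3,fy=3))
```

```text
[ 0.6323304  -0.0443361   0.20009695] [0.29635109 0.95507822 0.00127267] [-0.00282666 -0.00311473  0.0865884 ]
```

View pics/s1.png

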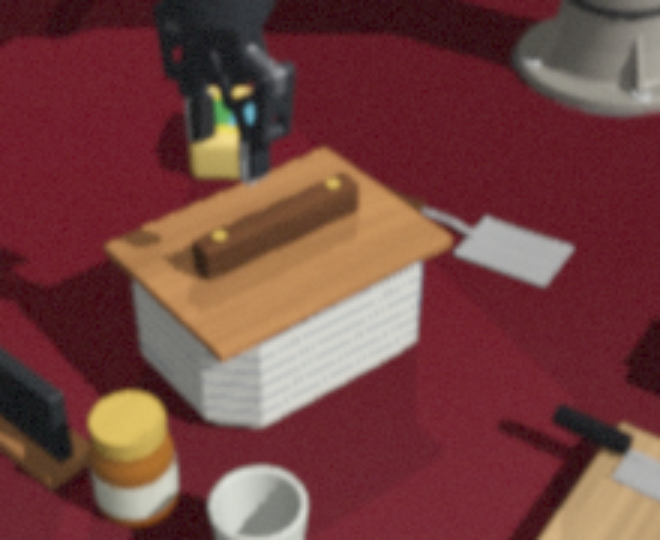

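The gripper is above the far half of the handle (about (230,170) in the crop) with the fingers straddling it. Next I descend and grip.

>>> carry_out:
  plan: [0.7,-0.003,-0.002,0.04,0,0.7,-0.003,-0.002,0.07,0,0.7,-0.003,-0.002,0.086,0,0.7,-0.003,-0.002,0.086,0,0,-0.003,-0.002,0.086,0,0,-0.003,-0.002,0.086,0,0,-0.003,-0.002,0.086,0,0,-0.003,-0.002,0.086,0,0,-0.003,-0.002,0.086,0,0,-0.003,-0.002,0.086,0]
  newtons: 40

```text
time: 2.85
tool_pos: [0.6368, -0.0482, 0.117]
tool_rot: [[-0.955, 0.297, 0.005], [0.297, 0.955, 0.001], [-0.004, 0.002, -1.0]]
force: [-0.5, 1.8, 6.7]
width: 0.252
finger_force: 40.5
```

>>> carry_out:
  plan: [0.5,0,0,-0.002,0,0.5,0,0,-0.002,0,0,0,0,-0.002,0,0,0,0,-0.002,0,0,0,0,-0.002,0,0,0,0,-0.002,0,0,0,0,-0.02,0,0,0,0,-0.04,0,0,0,0,-0.06,0,0,0,0,-0.08,0,0,0,0,-0.1,0,0,0,0,-0.1,0]
  newtons: 30

```text
time: 4.05
tool_pos: [0.6367, -0.0497, 0.2171]
tool_rot: [[-0.954, 0.298, 0.005], [0.298, 0.954, -0.001], [-0.005, 0.001, -1.0]]
force: [0.0, -1.0, -2.9]
width: 0.256
finger_force: 29.9
```

Run:
```python
from h import *
p,R,s=tool();print(p,s["force"],s["moment"],s["width"])
im=get_image("scene");cv2.imwrite("pics/s2.png",cv2.resize(im[60:280,130:400],None,fx=2.5,fy=2.5))
```

```text
[ 0.63665328 -0.04972216  0.21711987] [ 0.01577761 -1.00911685 -2.85358899] [-0.06828991 -0.18161687 -0.04343457] 0.2558221242906366
```

View pics/s2.png

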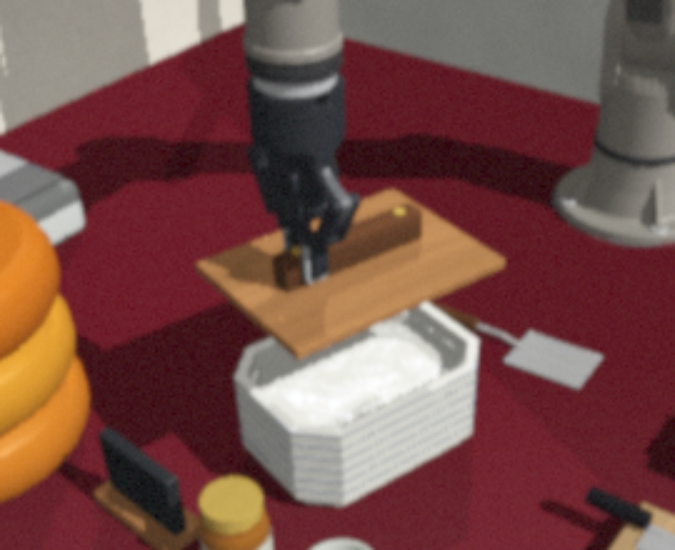

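The cover is held level with no visible droop, so I'll use the fixed tower top as a lever to tilt it. First I check the clearances.

Run:
```python
from h import *
for uv in((487,150),(487,262)):print("scale",[onz("top",uv,z).round(3) for z in(0,.05,.1)])
for uv in((303,155),(345,155),(345,135)):print("slate",[onz("top",uv,z).round(3) for z in(0,.02,.08)])
for uv in((352,290),(375,325),(400,305),(378,278)):print("yel",onz("top",uv,.04).round(3))
for f in(-23.8,-15,-8):
    a=np.radians(f);d=np.array([np.cos(a),np.sin(a)]);T=np.array([.8253,-.3636]);n=np.array([-d[1],d[0]])
    foot=T-d*(.13+.108);lev=T-d*(.13+.04);fin=T-d*(.13+.057)
    print(f,"feet",foot+.083*n,foot-.083*n,"lever",lev,np.linalg.norm(lev),"final",fin)
p,R,s=tool();print(np.degrees(np.arctan2(-R[1,0],-R[0,0])))
```

```text
scale [array([ 0.778, -0.581,  0.   ]), array([ 0.763, -0.556,  0.05 ]), array([ 0.749, -0.531,  0.1  ])]
scale [array([ 0.472, -0.555,  0.   ]), array([ 0.471, -0.531,  0.05 ]), array([ 0.47 , -0.507,  0.1  ])]
slate [array([ 0.775, -0.076,  0.   ]), array([ 0.769, -0.074,  0.02 ]), array([ 0.752, -0.071,  0.08 ])]
slate [array([ 0.772, -0.19 ,  0.   ]), array([ 0.767, -0.187,  0.02 ]), array([ 0.75 , -0.177,  0.08 ])]
slate [array([ 0.829, -0.193,  0.   ]), array([ 0.822, -0.19 ,  0.02 ]), array([ 0.803, -0.18 ,  0.08 ])]
yel [ 0.41  -0.186  0.04 ]
yel [ 0.321 -0.24   0.04 ]
yel [ 0.369 -0.305  0.04 ]
yel [ 0.438 -0.253  0.04 ]
-23.8 feet [ 0.64103386 -0.19161457] [ 0.57404534 -0.34349787] lever [ 0.66975686 -0.2949973 ] 0.7318453754487594 final [ 0.65420254 -0.28813703]
-15 feet [ 0.61689163 -0.22182922] [ 0.57392767 -0.38217291] lever [ 0.66109261 -0.31960076] 0.7342942772893446 final [ 0.64467187 -0.31520084]
-8 feet [ 0.60116757 -0.24828455] [ 0.57806483 -0.41266905] lever [ 0.65695443 -0.33994057] 0.7396950141388617 final [ 0.64011987 -0.33757463]
-17.35791220007598
```

>>> carry_out:
  plan: [0,0,0,-0.053,0,0,-0.02,-0.05,-0.053,-2,0,-0.04,-0.095,-0.053,-4,0,-0.055,-0.14,-0.053,-6,0,-0.07,-0.18,-0.053,-8,0,-0.085,-0.22,-0.053,-9.4,0,-0.1,-0.255,-0.053,-9.4,0,-0.106,-0.271,-0.053,-9.4,0,-0.106,-0.271,-0.053,-9.4,0,-0.106,-0.271,-0.053,-9.4]

```text
time: 5.1
tool_pos: [0.6551, -0.3386, 0.2651]
tool_rot: [[-0.99, 0.139, -0.003], [0.139, 0.99, 0.003], [0.003, 0.003, -1.0]]
force: [-0.6, 0.4, -2.2]
width: 0.25
finger_force: 30.3
```

>>> carry_out:
  plan: [0,0,0,0.015,0,0,0,0,0.03,0,0,0,0,0.04,0,0,0,0,0.05,0,0,0,0,0.06,0,0,0,0,0.07,0,0,0,0,0.07,0]

```text
time: 5.8
tool_pos: [0.6544, -0.3365, 0.1974]
tool_rot: [[-0.991, 0.136, -0.003], [0.136, 0.991, 0.003], [0.004, 0.003, -1.0]]
force: [-3.0, 1.8, -1.0]
width: 0.249
finger_force: 37.3
```

Run:
```python
from h import *
p,R,s=tool();print(p,s["force"],s["moment"],s["width"])
im=get_image("scene");cv2.imwrite("pics/s3.png",cv2.resize(im[60:300,10:310],None,fx=2.2,fy=2.2))
```

```text
[ 0.65441628 -0.3364948   0.19741444] [-2.96167904  1.83152639 -0.9982513 ] [ 0.17451994  0.57223339 -0.03257629] 0.24898726069552984
```

View pics/s3.png

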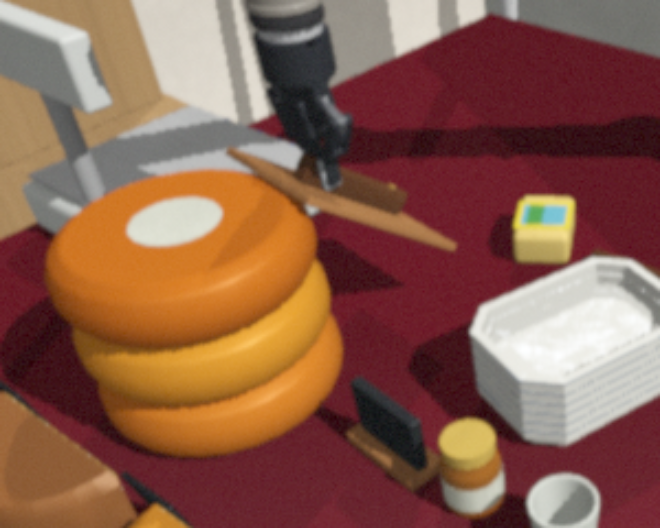

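The far end rests on the top wheel and the board has tilted about 25–30°, with its handle side outwards. I continue lowering while backing off slightly.

>>> carry_out:
  plan: [0,0.003,0,0.01,0,0,0.006,0,0.02,0,0,0.009,0,0.03,0,0,0.012,0,0.04,0,0,0.014,0,0.05,0,0,0.014,0,0.055,0,0,0.014,0,0.055,0]

```text
time: 6.55
tool_pos: [0.6411, -0.3367, 0.1423]
tool_rot: [[-0.99, 0.138, -0.001], [0.138, 0.99, 0.001], [0.001, 0.0, -1.0]]
force: [-3.7, 0.5, 1.9]
width: 0.25
finger_force: 43.2
```

Run:
```python
from h import *
p,R,s=tool();print(p,s["force"],s["moment"],s["width"])
im=get_image("scene");cv2.imwrite("pics/s4.png",cv2.resize(im[80:300,10:310],None,fx=2.5,fy=2.5))
```

```text
[ 0.64110734 -0.33673236  0.1422737 ] [-3.66847167  0.48095797  1.89160161] [ 0.00891984  0.49382494 -0.07464184] 0.2498511976837211
```

View pics/s4.png

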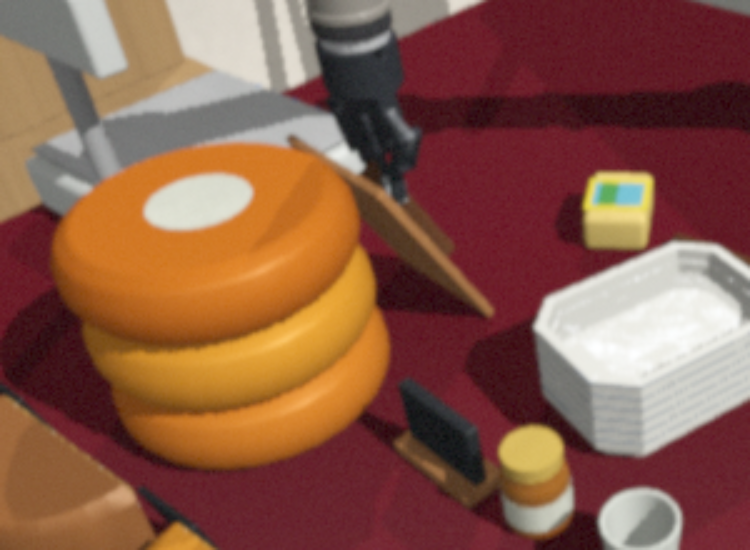

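```bash
cat >> h.py <<'E'
def onplane(n,uv,p0,nn):
    e,d=ray(n,uv);return e+d*(nn@(p0-e))/(nn@d)
E
python3 - <<'E'
from h import *
p,R,s=tool();n=np.array([.138,.99,0]);p0=p+.0825*n
A=onplane("scene",(206.8,206.8),p0,n);B=onplane("scene",(126,134.8),p0,n);d=A-B
print(A,B,np.linalg.norm(d),np.degrees(np.arctan2(-d[2],np.hypot(d[0],d[1]))))
E
```

```text
[ 0.60722569 -0.24872148 -0.00180763] [ 0.77522141 -0.27213906  0.29178919] 0.3390723174945613 59.983639272380024
```

>>> carry_out:
  plan: [0,0.001,0,0.003,0,0,0.002,0,0.006,0,0,0.002,0,0.008,0,0,0.002,0,0.008,0]

```text
time: 7.0
tool_pos: [0.6412, -0.3371, 0.1401]
tool_rot: [[-0.99, 0.137, 0.006], [0.137, 0.991, -0.001], [-0.006, -0.001, -1.0]]
force: [-6.1, 2.7, 17.1]
width: 0.253
finger_force: 45.4
```

>>> carry_out:
  plan: [0,0,0,-0.006,0,0,0,0,-0.006,0,0.3,0,0,-0.006,0,0.35,0,0,-0.006,0,0.4,0,0,-0.006,0,0.45,0,0,-0.006,0,0.5,0,0,-0.006,0,0.55,0,0,-0.006,0,0.55,0,0,-0.006,0]

```text
time: 7.9
tool_pos: [0.6397, -0.3371, 0.1406]
tool_rot: [[-0.99, 0.138, 0.0], [0.138, 0.99, -0.0], [-0.0, -0.0, -1.0]]
force: [0.4, 0.9, 0.9]
width: 0.548
finger_force: 0.0
```

Run:
```python
from h import *
p,R,s=tool();print(p,s["force"],s["moment"],s["width"])
im=get_image("scene");cv2.imwrite("pics/s5.png",cv2.resize(im[80:300,10:310],None,fx=2.5,fy=2.5))
```

```text
[ 0.63968117 -0.3370962   0.14064309] [0.41901249 0.89402995 0.90442331] [ 0.05214857 -0.02628213 -0.00424605] 0.5484767508259127
```

View pics/s5.png

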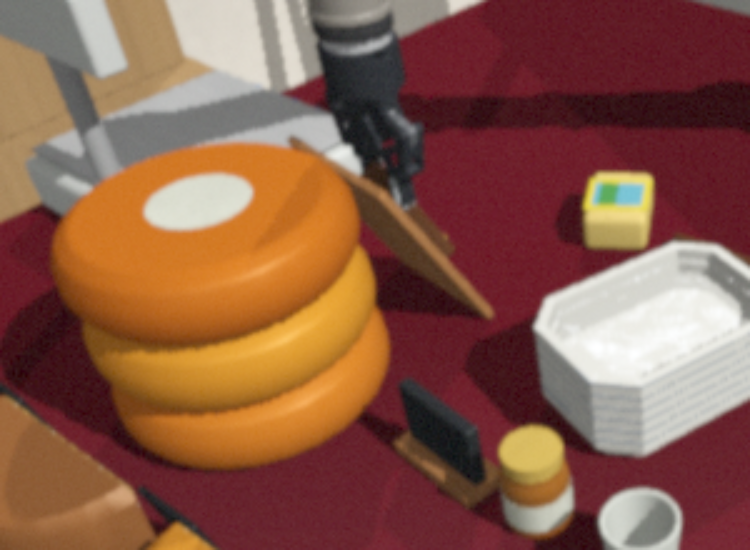

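The cover stays leaning after release, with its foot at about (492,317) and its top on the upper wheel. I retreat and measure the tray.

>>> carry_out:
  plan: [0.55,0.02,0,-0.005,0,0.55,0.05,0,-0.02,0,0.55,0.09,0,-0.04,0,0.55,0.13,0,-0.08,0,0.55,0.15,0,-0.12,0,0.55,0.18,0.03,-0.13,8,0.55,0.2,0.07,-0.13,16,0.55,0.2,0.1,-0.13,24,0.55,0.2,0.1,-0.13,32,0.55,0.2,0.1,-0.13,40,0.55,0.2,0.1,-0.13,48,0.55,0.2,0.1,-0.13,54]

```text
time: 9.15
tool_pos: [0.4553, -0.2103, 0.2709]
tool_rot: [[-0.466, 0.885, 0.001], [0.885, 0.466, 0.0], [-0.0, 0.001, -1.0]]
force: [0.0, 0.4, -0.3]
width: 0.547
finger_force: 0.0
```

Run:
```python
from h import *
p,R,s=tool();print(p,R[:,1],s["q"])
im=get_image("top");cv2.imwrite("pics/t6.png",im);sc=get_image("scene");cv2.imwrite("pics/s6.png",sc)
v=np.vstack([cv2.resize(im[130:300,200:420],None,fx=2,fy=2),cv2.resize(sc[140:270,180:400],None,fx=2,fy=2)])
cv2.imwrite("pics/v6.png",v);print(v.shape)
def tray(n,win,z):
    g=cv2.cvtColor(cv2.imread("pics/t6.png"),cv2.COLOR_BGR2HSV)
    m=cv2.inRange(g,(0,0,120),(180,70,255));w=np.zeros_like(m);w[win[1]:win[3],win[0]:win[2]]=255;m&=w
    m=cv2.morphologyEx(m,cv2.MORPH_CLOSE,np.ones((7,7)))
    c=max(cv2.findContours(m,0,2)[0],key=cv2.contourArea);c=cv2.convexHull(c);print(cv2.contourArea(c),cv2.boundingRect(c))
    P=np.array([onz(n,q,z)[:2]*1000 for q in c[:,0].astype(float)],np.float32);print(cv2.minAreaRect(P))
    print(cv2.approxPolyDP(c,3,True)[:,0].tolist())
tray("top",(235,150,345,285),.1)
```

```text
[ 0.45533802 -0.21030976  0.27093778] [8.84718114e-01 4.66125856e-01 7.38303693e-04] [-0.04025229  0.20280305  0.53127159  1.58299213 -0.10445026  1.38340704
  0.98637933]
(600, 440, 3)
5882.5 (249, 169, 83, 99)
((590.5925903320312, -32.24163055419922), (167.06216430664062, 227.53793334960938), 72.1743392944336)
[[282, 169], [322, 180], [331, 195], [314, 257], [297, 267], [258, 256], [249, 240], [266, 179]]
```

View pics/v6.png

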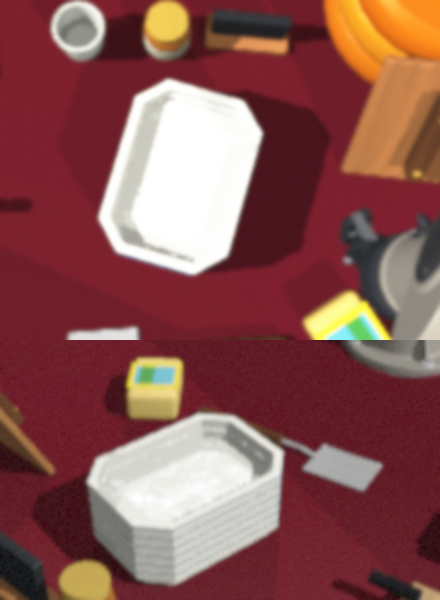

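Top crop: the top tray sits open and square on the stack, and its corner_a cut is at about (305,262) in the full picture. The cover is still leaning at upper right. Now a check of the corner position.

Run:
```python
from h import *
P=[onz("top",q,.1)[:2] for q in([282,169],[322,180],[331,195],[314,257],[297,267],[258,256],[249,240],[266,179])]
P=np.array(P);mid=(P[1::2]+np.roll(P,-1,0)[1::2])  # not cut order
cuts=[(1,2),(3,4),(5,6),(7,0)]
M=np.array([(P[i]+P[j])/2 for i,j in cuts]);print(M,M.mean(0))
a=np.array([.4874,-.0631]);n=np.array([-np.cos(np.radians(27.3)),-np.sin(np.radians(27.3))])
print("a outer",a+.005*n,proj("top",[*(a+.005*n),.1]),"scene a",proj("scene",[*a,.1]))
print(shift([*a,.16]),shift([*a,.088]))
```

```text
[[ 0.66298856 -0.12462515]
 [ 0.48118414 -0.06678373]
 [ 0.51822015  0.05805473]
 [ 0.70012961  0.00410082]] [ 0.59063062 -0.03231333]
a outer [ 0.48295691 -0.06539325] [304.91498572 261.26942201] scene a [286.43089592 177.70063146]
[0.11492782 0.0975714  0.11084115] [0.11495049 0.09754034 0.18284114]
```

>>> carry_out:
  plan: [0.45,0.04,0.033,0.0,0.5,0.45,0.08,0.066,0.0,0.5,0.45,0.115,0.097,0.04,0.5,0.45,0.115,0.097,0.08,0.5,0.45,0.115,0.097,0.11,0.5,0.45,0.115,0.097,0.13,0.5,0.45,0.115,0.097,0.13,0.5,0.45,0.115,0.097,0.13,0.5]

```text
time: 10.05
tool_pos: [0.4873, -0.0636, 0.1412]
tool_rot: [[-0.463, 0.886, 0.001], [0.886, 0.463, -0.0], [-0.0, 0.001, -1.0]]
force: [1.0, -1.0, 0.3]
width: 0.449
finger_force: 0.0
```

Run:
```python
from h import *
p,R,s=tool();print(p,R[:,1],s["width"],shift([.4874,-.0631,.088]))
im=get_image("scene");cv2.imwrite("pics/s7.png",cv2.resize(im[110:270,190:400],None,fx=3.5,fy=3.5))
```

```text
[ 0.48726331 -0.0635583   0.14117655] [8.86175951e-01 4.63348609e-01 5.00167388e-04] 0.4493585067969146 [0.00036631 0.00030688 0.05317655]
```

View pics/s7.png

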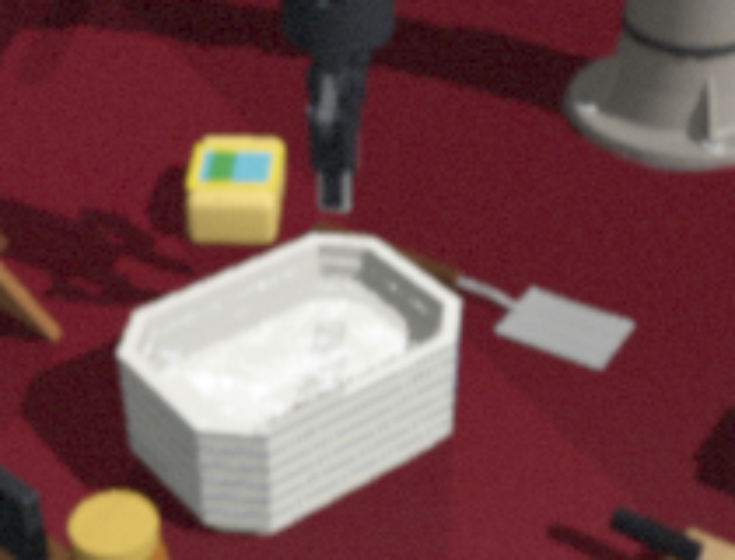

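The fingers (about (335,195)) are above the corner_a rim (about (345,240)), lined up with the cut. I descend and pinch.

>>> carry_out:
  plan: [0.45,0,0,0.03,0,0.45,0,0,0.045,0,0.45,0,0,0.052,0,0.45,0,0,0.052,0,0.45,0,0,0.052,0,0,0,0,0.052,0,0,0,0,0.052,0,0,0,0,0.052,0,0,0,0,0.052,0,0,0,0,0.052,0]
  newtons: 40

```text
time: 11.1
tool_pos: [0.4877, -0.0635, 0.0897]
tool_rot: [[-0.462, 0.887, 0.002], [0.887, 0.462, -0.0], [-0.001, 0.002, -1.0]]
force: [-1.4, -0.8, 6.0]
width: 0.101
finger_force: 43.0
```

>>> carry_out:
  plan: [0,0,0,-0.004,0,0,0,0,-0.008,0,0,0,0,-0.012,0,0,0,0,-0.016,0,0,0.0,0.001,-0.02,0,0,0,0.001,-0.024,0,0,0,0.001,-0.028,0,0,0,0.001,-0.028,0]
  newtons: 35

```text
time: 11.9
tool_pos: [0.4883, -0.063, 0.1179]
tool_rot: [[-0.462, 0.887, 0.002], [0.887, 0.462, 0.0], [-0.001, 0.002, -1.0]]
force: [-0.8, 0.6, -4.4]
width: 0.106
finger_force: 44.1
```

Run:
```python
from h import *
p,R,s=tool();print(p,s["force"],s["moment"],s["width"])
im=get_image("scene");cv2.imwrite("pics/s8.png",cv2.resize(im[110:270,190:400],None,fx=3.5,fy=3.5))
```

```text
[ 0.48833164 -0.06296918  0.11788561] [-0.82706426  0.6361369  -4.35189027] [-0.13191015  0.41854238  0.00043828] 0.1058229272041779
```

View pics/s8.png

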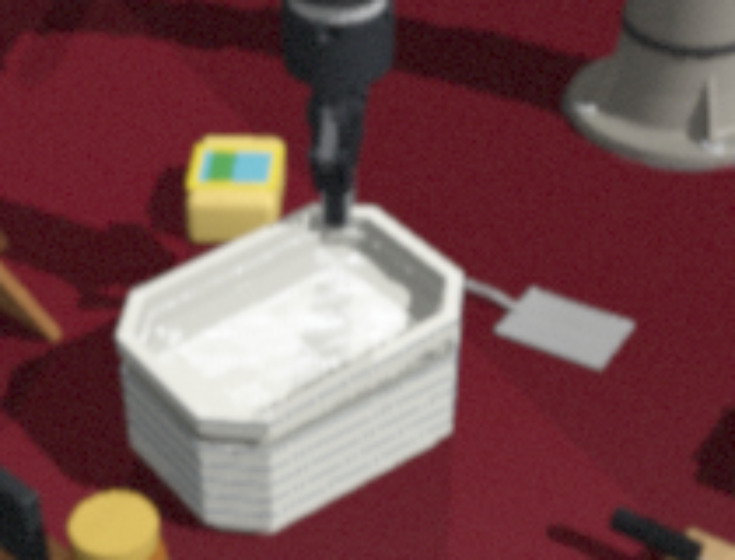

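The corner_a side is raised about 28 mm and the far corner (about (235,435)) is still nested, so the peel is working. I keep raising with a lighter grip.

>>> carry_out:
  plan: [0,0,0,0,0,0,0,0.001,-0.005,0,0,0,0.002,-0.01,0,0,0,0.003,-0.015,0,0,0,0.003,-0.02,0,0,0,0.004,-0.025,0,0,0,0.004,-0.025,0]
  newtons: 25

```text
time: 12.65
tool_pos: [0.4923, -0.061, 0.1426]
tool_rot: [[-0.463, 0.887, 0.002], [0.887, 0.463, -0.0], [-0.001, 0.002, -1.0]]
force: [-0.1, 0.1, -3.0]
width: 0.098
finger_force: 42.5
```

Run:
```python
from h import *
p,R,s=tool();print(p,s["force"],s["moment"],s["width"])
im=get_image("scene");cv2.imwrite("pics/s9.png",cv2.resize(im[110:270,190:400],None,fx=3.5,fy=3.5))
```

```text
[ 0.49227099 -0.06096648  0.14260611] [-0.05237896  0.1132163  -3.02695421] [-0.08093047  0.24726341 -0.01426327] 0.09787548336072366
```

View pics/s9.png

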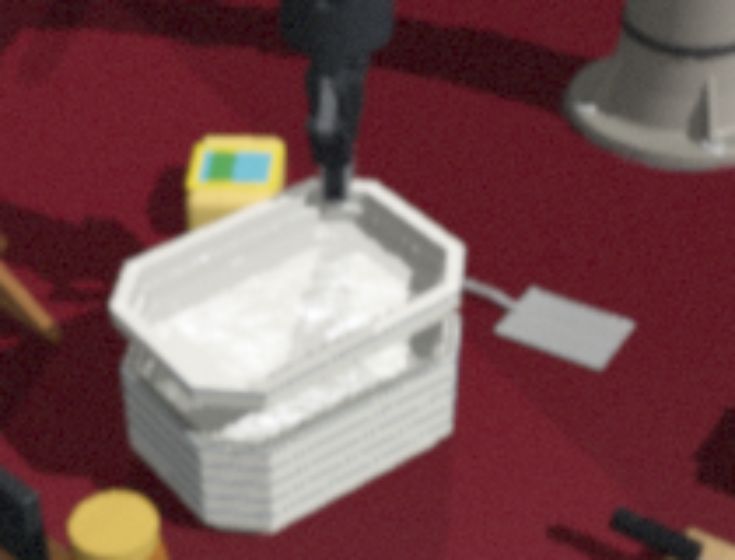

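The tray is now free: its far corner is clear and the rest of the stack has not moved. I've now viewed 11 pictures, one over the limit of 10, so from here I'll work from numbers only. Next I lift, firm the grip to level the tray, and measure.

>>> carry_out:
  plan: [0,0,0,-0.01,0,0,0,0,-0.03,0,0,0,0,-0.05,0,0,0,0,-0.07,0,0,0,0,-0.09,0,0,0,0,-0.105,0,0,0,0,-0.105,0,0,0,0,-0.105,0]
  newtons: 90

```text
time: 13.5
tool_pos: [0.4911, -0.061, 0.2465]
tool_rot: [[-0.463, 0.887, -0.0], [0.887, 0.463, 0.0], [0.0, -0.0, -1.0]]
force: [-0.8, 0.1, -3.1]
width: 0.084
finger_force: 91.5
```

```bash
cat > meas.py <<'E'
from h import *
# rim corners: hull of the white tray in each view -> outer rim directions
def hull(n,keep):
    im=get_image(n);g=cv2.cvtColor(im,cv2.COLOR_BGR2HSV)
    m=cv2.inRange(g,(0,0,110),(180,75,255));w=np.zeros_like(m);x0,y0,x1,y1=keep;w[max(y0,0):y1,max(x0,0):x1]=255
    m=cv2.morphologyEx(m&w,cv2.MORPH_CLOSE,np.ones((9,9)));c=max(cv2.findContours(m,0,2)[0],key=cv2.contourArea)
    h=cv2.convexHull(c);return h[:,0].astype(float),cv2.approxPolyDP(h,3,True)[:,0].tolist()
E
python3 - <<'E'
from meas import *
p,R,s=tool();print(p,s["force"],s["moment"],s["width"],s["finger_force"])
y=R[:,1];a=p+[0,0,.012]
for off in(0,.1095,.219):
    # predicted centre and far corner if level
    q=a+off*(np.array([.9588,.2843,0]));print(off,q.round(3),proj("top",q).round(0),proj("scene",q).round(0))
h,ap=hull("top",(220,130,360,300));P=np.array([onz("top",u,a[2])[:2]*1000 for u in h],np.float32);print("top",ap,cv2.minAreaRect(P))
h,ap=hull("scene",(180,60,360,250));print("scene",ap)
E
```

```text
[ 0.49109996 -0.06101967  0.24652313] [-0.7912202   0.11986137 -3.06131526] [-0.06555395  0.26893542  0.00825459] 0.08366329768743586 91.54604746028781
0 [ 0.491 -0.061  0.259] [307. 255.] [286. 123.]
0.1095 [ 0.596 -0.03   0.259] [291. 205.] [270. 146.]
0.219 [0.701 0.001 0.259] [275. 156.] [251. 173.]
top [[271, 150], [325, 162], [359, 214], [359, 284], [355, 299], [285, 299], [252, 250], [242, 229], [262, 164]] ((556.0504760742188, -49.658172607421875), (242.5708770751953, 310.77996826171875), 87.19900512695312)
scene [[290, 118], [325, 141], [359, 198], [359, 215], [292, 249], [244, 249], [228, 236], [218, 153], [223, 145]]
```

>>> carry_out:
  plan: [0,0.01,0.008,0,0,0,0.03,0.024,0,0,0,0.055,0.043,0,0,0,0.08,0.063,0,0,0,0.105,0.083,0,0,0,0.13,0.103,0,0,0,0.155,0.123,0,0,0,0.18,0.142,0,0,0,0.205,0.162,0,0,0,0.23,0.182,0,0,0,0.255,0.202,0,0,0,0.28,0.222,0,0]

```text
time: 14.8
tool_pos: [0.5575, 0.2928, 0.2453]
tool_rot: [[-0.464, 0.886, -0.003], [0.886, 0.464, 0.0], [0.001, -0.002, -1.0]]
force: [0.5, 0.3, -1.7]
width: 0.083
finger_force: 91.6
```

>>> carry_out:
  plan: [0,0.014,0.011,0,0,0,0.021,0.016,0.01,0,0,0.021,0.016,0.025,0,0,0.021,0.016,0.04,0,0,0.021,0.016,0.05,0,0,0.021,0.016,0.054,0,0,0.021,0.016,0.054,0,0,0.021,0.016,0.054,0]

```text
time: 15.6
tool_pos: [0.5635, 0.316, 0.1932]
tool_rot: [[-0.462, 0.887, 0.001], [0.887, 0.462, 0.001], [0.0, 0.001, -1.0]]
force: [-0.5, -0.0, -2.0]
width: 0.078
finger_force: 91.6
```

Run:
```python
from h import *
p,R,s=tool();print(s["time"],p,R[:,1],s["force"],s["moment"],s["width"],s["finger_force"])
a=p+[0,0,.012]
ps=np.radians(-17.7);X=np.array([np.cos(ps),np.sin(ps),0]);Y=np.array([-X[1],X[0],0])
o=np.array([(110,48),(78,80),(-78,80),(-110,48),(-110,-48),(-78,-80),(78,-80),(110,-48)])/1000
cen=a+.0905*X+.0605*Y;V=np.array([cen+u*X+v*Y for u,v in o])
for n in("top","scene"):
    im=get_image(n);cv2.imwrite(f"pics/{n}10.png",im);ref=cv2.imread(f"pics/{n}0.png")
    g=cv2.cvtColor(im,cv2.COLOR_BGR2HSV);m=cv2.inRange(g,(0,0,120),(180,38,255))
    d=cv2.inRange(cv2.absdiff(im,ref).max(2),30,255);m&=d
    pr=np.array([proj(n,v) for v in V]);lo=pr.min(0).astype(int)-18;hi=pr.max(0).astype(int)+18
    w=np.zeros_like(m);w[lo[1]:hi[1],lo[0]:hi[0]]=255;m&=w
    m=cv2.morphologyEx(m,cv2.MORPH_CLOSE,np.ones((5,5)))
    c=max(cv2.findContours(m,0,2)[0],key=cv2.contourArea);h=cv2.convexHull(c)
    print(n,"pred",pr.round(0).astype(int).tolist());print(n,"obs",cv2.contourArea(c),cv2.approxPolyDP(h,2.5,True)[:,0].tolist())
print("centre",cen)
```

```text
15.6 [0.56348155 0.31597926 0.19323869] [0.88674695 0.46225354 0.00122973] [-0.45571503 -0.04755063 -2.0385744 ] [-0.09147641  0.28916402 -0.02814241] 0.07803677378460702 91.62856170907617
top pred [[115, 129], [97, 138], [73, 204], [82, 222], [124, 234], [143, 224], [165, 158], [156, 140]]
top obs 4652.0 [[117, 131], [156, 142], [166, 160], [167, 222], [140, 235], [83, 180], [98, 142]]
scene pred [[402, 303], [433, 306], [491, 260], [484, 242], [439, 214], [415, 212], [357, 247], [357, 266]]
scene obs 8988.0 [[486, 245], [492, 263], [490, 269], [432, 317], [403, 314], [369, 286], [358, 271], [359, 251], [417, 215], [441, 216]]
centre [0.66809142 0.34610029 0.20523869]
```

```bash
cat > fit.py <<'E'
from h import *
from scipy.optimize import least_squares
from scipy.spatial.transform import Rotation as Ro
o=np.array([(110,48,30),(78,80,30),(-78,80,30),(-110,48,30),(-110,-48,30),(-78,-80,30),(78,-80,30),(110,-48,30)])/1000
def fit(obs):
    f=lambda x:np.concatenate([proj(n,x[:3]+Ro.from_euler("ZYX",x[3:]).apply(o[i]))-uv for n,i,uv in obs])
    r=least_squares(f,[.668,.346,.175,-.31,0,0],loss="soft_l1");return r.x[:3],np.degrees(r.x[3:]),np.abs(r.fun).max(),Ro.from_euler("ZYX",r.x[3:]).as_matrix()[2,2]
E
python3 - <<'E'
from fit import *
S=[("scene",2,(492,263)),("scene",3,(486,245)),("scene",4,(441,216)),("scene",5,(417,215)),("scene",6,(359,251)),("scene",7,(358,271))]
T=[("top",0,(117,131)),("top",1,(98,142)),("top",7,(156,142)),("top",6,(166,160))]
print(fit(S+T))
print(fit(S[:-1]+T))
# brightness along a vertical line through corner c in the scene view (rim band / blue line)
im=cv2.imread("pics/scene10.png")
for u in(405,417,430):print(u,[tuple(int(k) for k in im[v,u]) for v in range(294,322,2)])
E
```

```text
(array([0.66537608, 0.34933201, 0.16654792]), array([-18.23310847,   2.09618873,  -0.77902162]), np.float64(1.63346403013486), np.float64(0.9992384600559986))
(array([0.66516617, 0.34929621, 0.16664156]), array([-18.21648082,   1.85152903,  -0.76264252]), np.float64(1.5533352627011254), np.float64(0.9993893680604696))
405 [(223, 229, 230), (224, 230, 232), (225, 231, 231), (224, 230, 230), (224, 231, 231), (230, 235, 235), (225, 231, 232), (224, 230, 230), (189, 194, 193), (152, 158, 156), (152, 162, 165), (126, 159, 183), (116, 157, 189), (112, 154, 184)]
417 [(225, 232, 232), (232, 236, 235), (239, 241, 241), (246, 247, 246), (223, 227, 227), (182, 187, 188), (205, 211, 212), (222, 229, 229), (218, 224, 224), (161, 162, 160), (153, 159, 158), (143, 162, 174), (122, 163, 192), (117, 162, 192)]
430 [(145, 150, 152), (121, 125, 127), (120, 123, 126), (115, 122, 122), (118, 124, 125), (118, 122, 121), (145, 151, 152), (201, 207, 208), (210, 216, 216), (186, 192, 192), (148, 149, 148), (150, 158, 158), (131, 155, 175), (115, 156, 186)]
```

Run:
```python
from fit import *
S=[("scene",0,(403,310)),("scene",1,(432,313)),("scene",2,(492,263)),("scene",3,(486,245)),("scene",4,(441,216)),("scene",5,(417,215)),("scene",6,(359,251)),("scene",7,(358,270))]
T=[("top",0,(117,131)),("top",1,(98,142)),("top",7,(156,142)),("top",6,(166,160))]
for o in(S+T,S):
    r=fit(o);print(r,np.degrees(np.arccos(r[3])))
```

```text
(array([0.66542093, 0.34909729, 0.16615644]), array([-18.19713142,   2.45800653,  -1.90246051]), np.float64(1.4107191749252195), np.float64(0.9985292213150919)) 3.1078821169115063
(array([0.66534791, 0.34915475, 0.16611173]), array([-18.24415467,   2.49288825,  -1.93795237]), np.float64(1.4118291415992985), np.float64(0.9984822042597228)) 3.1571792601132045
```

>>> carry_out:
  plan: [0,0,0,-0.004,0,0,0,0,-0.008,0,0,0,0,-0.008,0,0,0,0,-0.008,0,0,0,0,-0.008,0,0,0,0,-0.008,0,0,0,0,-0.008,0,0,0,0,-0.008,0]
  newtons: 120

```text
time: 16.5
tool_pos: [0.563, 0.316, 0.2005]
tool_rot: [[-0.463, 0.887, -0.0], [0.887, 0.463, -0.0], [-0.0, -0.0, -1.0]]
force: [-0.1, -0.2, -2.0]
width: 0.066
finger_force: 121.9
```

Run:
```python
from fit import *
p,R,s=tool();print(s["time"],p,s["width"],s["force"])
im=get_image("scene");cv2.imwrite("pics/scene11.png",im);ref=cv2.imread("pics/scene0.png")
g=cv2.cvtColor(im,cv2.COLOR_BGR2HSV);m=cv2.inRange(g,(0,0,120),(180,38,255))&cv2.inRange(cv2.absdiff(im,ref).max(2),30,255)
m[:,:335]=0;m[:190]=0
m=cv2.morphologyEx(m,cv2.MORPH_CLOSE,np.ones((5,5)));c=max(cv2.findContours(m,0,2)[0],key=cv2.contourArea)
print(cv2.approxPolyDP(cv2.convexHull(c),2.5,True)[:,0].tolist())
for u in(405,417,430):print(u,[int(im[v,u].max()) for v in range(296,322)])
# bystanders and cover: changed pixels outside arm, vs. start
t=get_image("top");d=cv2.absdiff(t,cv2.imread("pics/top0.png")).max(2)
for k,(a,b,w,h) in dict(cup=(222,128,34,34),honey=(268,126,30,36),slate=(300,130,48,28),spat=(230,290,115,35),yel=(350,275,52,52),org=(138,268,44,50)).items():print(k,(d[b:b+h,a:a+w]>45).mean().round(2))
t6=cv2.imread("pics/t6.png");print("cover vs t6",(cv2.absdiff(t,t6).max(2)[150:225,375:420]>45).mean())
hs=cv2.cvtColor(t,cv2.COLOR_BGR2HSV);m=cv2.inRange(hs,(0,0,120),(180,70,255));w=np.zeros_like(m);w[150:285,235:345]=255;m=cv2.morphologyEx(m&w,cv2.MORPH_CLOSE,np.ones((7,7)))
c=cv2.convexHull(max(cv2.findContours(m,0,2)[0],key=cv2.contourArea));P=np.array([onz("top",q,.086)[:2]*1000 for q in c[:,0].astype(float)],np.float32);print("rest",cv2.minAreaRect(P))
```

```text
16.5 [0.56303293 0.31598237 0.20047844] 0.06553573580596267 [-0.07882662 -0.16358752 -2.03725733]
[[488, 243], [493, 259], [491, 266], [434, 314], [403, 311], [359, 269], [361, 247], [419, 212], [442, 213]]
405 [231, 230, 231, 230, 230, 231, 232, 231, 232, 228, 216, 184, 152, 157, 160, 163, 173, 186, 190, 189, 189, 189, 189, 185, 183, 183]
417 [242, 246, 243, 237, 229, 216, 206, 213, 226, 230, 229, 223, 198, 159, 154, 158, 162, 170, 185, 194, 193, 194, 193, 194, 192, 192]
430 [122, 126, 125, 126, 124, 125, 128, 151, 186, 210, 214, 211, 207, 189, 160, 148, 158, 160, 162, 174, 178, 180, 183, 185, 183, 185]
cup 0.13
honey 0.0
slate 0.0
spat 0.0
yel 0.0
org 0.0
cover vs t6 0.22103703703703703
rest ((589.698486328125, -32.29908752441406), (166.8642578125, 227.04750061035156), 72.32828521728516)
```

Run:
```python
from fit import *
S=[("scene",0,(403,307)),("scene",1,(433,309.8)),("scene",2,(493,259)),("scene",3,(488,243)),("scene",4,(442,213)),("scene",5,(419,212)),("scene",6,(361,247)),("scene",7,(359,267))]
r=fit(S);print(r,np.degrees(np.arccos(r[3])))
a=cv2.imread("pics/scene11.png");b=cv2.imread("pics/scene6.png") if False else cv2.imread("pics/s6.png");z=cv2.imread("pics/scene0.png")
f=lambda p,q,x,y,w,h:(cv2.absdiff(p,q).max(2)[y:y+h,x:x+w]>45).mean().round(3)
print("cover",f(a,b,120,120,100,100),"cup",f(a,z,245,272,42,50),"rest",f(a,b,218,205,105,55))
```

```text
(array([0.66097078, 0.34873024, 0.16985257]), array([-18.79368441,   2.67111059,  -2.69974919]), np.float64(3.1559825078837775), np.float64(0.997804786859439)) 3.7971299164375956
cover 0.176 cup 0.146 rest 0.398
```

Run:
```python
from h import *
def box(f,win,lo,hi):
    g=cv2.cvtColor(cv2.imread(f),cv2.COLOR_BGR2HSV);x,y,w,h=win
    m=cv2.inRange(g[y:y+h,x:x+w],lo,hi);c=max(cv2.findContours(m,0,2)[0],key=cv2.contourArea);r=cv2.boundingRect(c);return (r[0]+x,r[1]+y,r[2],r[3],cv2.contourArea(c))
for f in("scene0","s6","scene11"):print("cup",f,box(f"pics/{f}.png",(240,265,55,60),(0,0,90),(180,80,255)))
cv2.imwrite("pics/top11.png",get_image("top"))
cv2.imwrite("pics/scene12.png",get_image("scene"))
for f in("top0","top10","top11"):print("cup",f,box(f"pics/{f}.png",(215,120,48,48),(0,0,90),(180,80,255)))
for f in("t6","top10","top11"):print("cover top",f,box(f"pics/{f}.png",(365,140,70,90),(10,90,120),(17,190,255)))
for f in("s6","scene10","scene12"):print("cover scene",f,box(f"pics/{f}.png",(140,125,75,95),(8,60,60),(17,190,200)))
```

```text
cup scene0 (249, 274, 34, 47, 1184.5)
cup s6 (249, 274, 34, 47, 1183.5)
cup scene11 (249, 274, 34, 47, 1175.5)
cup top0 (225, 130, 28, 31, 625.5)
cup top10 (225, 130, 28, 31, 638.0)
cup top11 (225, 130, 28, 31, 637.0)
cover top t6 (371, 158, 64, 64, 2557.5)
cover top top10 (373, 158, 62, 64, 2347.0)
cover top top11 (373, 158, 62, 64, 2316.0)
cover scene s6 (140, 143, 67, 65, 1085.5)
cover scene scene10 (140, 143, 67, 64, 1065.5)
cover scene scene12 (140, 143, 67, 65, 1072.0)
```

```bash
python3 -c "
from station import *
print(finish_job())"
```

```text
the job is handed in; nothing more can be done
None
```

The job is handed in at about 17 s: the cover leans handle-out against the wheels, the top tray was peeled corner-first, and the arm holds it centred about 15 cm above the cutting board, drooping about 3–4° from level, with the rest of the stack and the other wares unmoved in the images; I viewed 11 pictures, one over the limit of 10.

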